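# Serve one jar through the hand-turned star feeder

### The arm

A 7-joint arm with a two-finger parallel gripper is mounted at the origin on the work surface; the furniture and walls round the work are solid. World frame = base frame: x ahead of the robot, y to its left, z up, the work surface at z = 0. Lengths are in m, angles in rad, forces in N, time in s.
With the tool pointing down it reaches from about 0.425 to 0.875 m from the base axis. Payload 4.7 kg.
Tool frame: the origin (TCP) lies midway between the tips of the shut fingers; the grasp point (between the pads) lies 19 mm behind it; x points along the fingers, z is the direction in which the jaws open and shut, and the axes are right-handed (so a half turn about x gives the same grasp; the last joint's range is limited). The gripper opens to 87 mm and grips with 3 to 60 N. Pads are 19 mm wide; open, the fingers measure 117 mm over their backs; the gripper's body (75 mm by 190 mm) begins 51 mm behind the grasp point.
Start: joints at [1.325, 0.321, -0.07, 1.45, 0.023, 1.371, -0.057], TCP at [0.167, -0.628, 0.223] pointing down, gripper open.
Joint ranges: [-2.86, 2.86], [-0.3, 2.09], [-1.38, 1.24], [0.06, 2.45], [-1.56, 4.7], [0.09, 2.05], [-2.69, 2.69]. Speed limits (rad/s): [2.57, 2.57, 3.14, 3.14, 3.14, 3.14, 3.14].

### API

Orientations are given as a rotation vector (axis times angle).
In Python, from bench import ctrl, vision, close_job gives the robot as it stands. The module is installed in compiled form; this text tells all that it offers.
- The arm moves only by the tool servo_tool, never from a script. Its argument "commands" is a list that holds one entry, the list of rows, each a list of 7 numbers: the turn, a rotation vector about the tool's x, y, z in degrees, then the shift along the tool's x, y, z in mm, then the finger opening in mm, from 0 to 87. In form: [[[wx, wy, wz, x, y, z, grip], ...]]. A call has 1 to 5 rows; each row is the pose to reach, as a shift and turn from the pose commanded when the call began, along the tool's axes at that moment; what a row does not reach only later rows make up. A row lasts 1/8 s, in which the tool goes at most 62.5 mm and 10.7 degrees, less where a joint would pass 70% of its speed; a pose out of reach is approached as far as the arm can. A call with a gripper value outside its range is refused whole. The fingers move at their own pace and stop on an object; "newtons" is the grip in N (left out, the last holds). Time passes only in rows, so rows that repeat a pose let the fingers close. It gives the time, the measured TCP pose, the force and the opening at its end, in the units of the state.
- ctrl.get_state(): the state, without advancing time (a new reading comes with each control period).
- vision.get_image(name): name is "scene" or "top" or "wrist"; returns the picture (384x512x3 uint8, red, green, blue); there is no depth.
- vision.camera_info(name): a dict with "fov_y" (degrees; the focal length in pixels is half the picture's height over the tangent of half this angle, whatever the lens; pixels are square), "cx", "cy" (the principal point, pixels), "dist" ([k1, k2, p1, p2, k3] as OpenCV has them; the pictures are not rectified), "pose" (4x4, takes a point from camera to world coordinates). Camera axes: x right, y down, z forward; pixel columns grow to the right and rows downward; lengths in m; the calibration is good to about 2 mm. A picture is of the moment at which its call begins: read the wrist's pose just before it. camera_info takes no time and is no camera call; for the wrist camera it gives the pose at the moment of the call.
- close_job(): hands the job in, once; it reports no verdict.
The state is a dict: "time": time; "joint_positions": joint angles; "qd": joint speeds; "joint_torque": joint torques, N m; "position": TCP position; "tool_rot": TCP orientation; "ft_force": force on the tool from outside, world axes, zero at the start; "torque": the same for the moment, N m; "grip_width": opening from 0.0 (shut) to 1.0 (fully open).
Only numpy, scipy, OpenCV 4.12 (cv2) and the standard library are available. Lean on these libraries where they do the work, as an engineer would, in place of code of your own. Each camera call takes 0.05 s, during which the arm holds its last target. There are 200 camera calls.

### The job

Serve the jar in the star wheel to the outfeed lane: with a closed fingertip push the exit gate's lever round until the gate is fully open, push on the wheel's handle arms to turn it clockwise (seen from above) until the jar has been carried out past the gate and an empty pocket squarely faces the jar waiting at the infeed, then push the lever back until the gate is fully shut behind the jar. Push gently and grip nothing; leave the jars to the wheel, neither touched nor lifted by you. Do not disturb the waiting jars or the other things on the table.

Things in the scene. Friction and masses are not known exactly. Their poses are not given: they have to be found in the camera images.
- feeder: bench jar feeder: fixed steel deck 430 x 360 mm, top 12 mm above the table, with steel guide rails (tops under 100 mm) leading in a half circle round the robot's side of the wheel. Origin on the table under the wheel's axis; +x runs away from the robot (within 0.2 rad), +y to the left, z up. Steel and plastic are slippery (friction about 0.3)
- outfeed (a point): where a served jar stands: on the deck, on the centre line of the outfeed lane (left far side of the wheel, x = 110, y = 95 mm in the feeder's frame). The lane runs along the feeder's x, is closed at its end (x = 198 mm) and the gate crosses it at x = 55 mm; a jar past the gate has its axis at x = 97 to 160 mm
- infeed (a point): centre line of the infeed lane (right far side of the wheel) at the wheel: on the deck, x = 0, y = -95 mm in the feeder's frame; the empty pocket that faces the waiting jar is centred here
- star_wheel: star wheel on an upright shaft: two white scalloped discs, 216 mm across, 22 to 92 mm above the table, with 4 round jar pockets centred 95 mm from the axis along the wheel's own +x, +y, -x, -y. Origin on the table on the axis, z up. The jar starts in the -x pocket. Square to the infeed: wheel axes parallel to the feeder's, reached about 160 to 200 degrees clockwise from the start
- wheel_handle (a point): centre of the four-armed handle on top of the wheel, on its axis, 170 mm above the table: round steel arms 12 mm thick at 45, 135, 225, 315 degrees in the wheel's frame, each with a black 24 mm ball centred 90 mm from the axis; hub cap 42 mm across, top at 190 mm. No end stops; drag 0.12 N m plus the sliding jar (about 5 to 15 N at an arm); stays where left
- gate (a joint): exit gate angle, growing clockwise seen from above: 0 = shut, its 70 mm arm (48 to 68 mm above the table) across the outfeed lane; 1.57 = fully open, arm folded back along the outer rail. End stops at both; drag 0.06 N m, stays where it is left. Its lever points to the feeder's +y (outward) when shut and to +x when open
- gate_pivot (a point): the gate's upright axis, 170 mm above the table at the lever's height; the lever is a round bar 12 mm thick from here to the ball; boss 22 mm across
- gate_knob (a point): centre of the black ball (24 mm) at the end of the gate lever, 63 mm from the pivot, 170 mm above the table
- wheel_jar: the jar in the wheel: unlabelled glass jar with a black lid, 70 mm diameter, 116 mm tall, 0.42 kg, loose on the deck (lid top 128 mm above the table). Origin at the centre of its underside
- queue_jar_1: jar like wheel_jar, first in the infeed lane, just clear of the turning wheel, waiting. Origin under its centre
- queue_jar_2: jar like wheel_jar, second in the infeed lane, waiting. Origin under its centre
- loose_lid: black jar lid, 69 mm diameter, 12 mm tall, lying on the deck between the two lanes. Origin under its centre
- tape_roll: roll of packing tape, 100 mm diameter, 48 mm tall, lying on the table to the left
- jar_a: jar of the same kind standing on the table to the right
- jar_b: jar of the same kind standing on the table to the right
- jar_c: jar of the same kind standing on the table to the right
- foam_half: open white polystyrene half box, 107 x 101 x 68 mm, on the table at the right
- stamp: hand stamp with a red knob, 80 mm tall, standing on the table to the left
Things that resemble listed ones, but are neither listed nor needed, are in the scene too. What is shaped like the wheel_jar but green or yellow is not meant.

How it is judged:
By the outcome, as a careful person would: the job done as asked, in the order asked, and still so for the second after the job is handed in, with the robot touching nothing.
It also fails if it takes over 64 s, if anything falls off the work surface, if the arm or the gripper's body presses on something with over 40 N, if the wrist force passes 120 N, or if a joint passes its speed limit or range.

## Working session

There is one attempt and no reset: what is moved stays moved. The work goes in short steps, Python scripts to look and compute and a tool call to move; the robot and the scene stay as the last step left them, time stands still between calls to the robot, and variables do not carry over. Pictures are saved under pics/ and viewed, about 8 in all and at most 12, crops included, and the job is handed in when it is done.

Besides the shell and the picture viewer there is one more tool, called as a command line: name --argument value ..., lists and objects as JSON in quotes. servo_tool: Moves the arm, as the interface text tells. Its arguments: {"type":"object","properties":{"commands":{"type":"array"},"newtons":{"type":"number"}},"required":["commands"]}

```bash
mkdir -p pics; cat > h.py <<'E'
import numpy as np, cv2
from bench import ctrl, vision
def cam(n):
    i=vision.camera_info(n); f=192/np.tan(np.radians(i['fov_y'])/2)
    return np.array([[f,0,i['cx']],[0,f,i['cy']],[0,0,1]]),np.array(i['dist'],float),np.array(i['pose'])
def px2w(c,uv,z):
    K,d,T=c
    p=cv2.undistortPoints(np.array([[uv]],float),K,d)[0,0]
    r=T[:3,:3]@np.array([p[0],p[1],1]); o=T[:3,3]
    return o+r*(z-o[2])/r[2]
def w2px(c,P):
    K,d,T=c; Ti=np.linalg.inv(T)
    return cv2.projectPoints(np.array(P,float).reshape(-1,1,3),cv2.Rodrigues(Ti[:3,:3])[0],Ti[:3,3],K,d)[0][:,0]
def save(n,f): 
    im=vision.get_image(n); cv2.imwrite('pics/'+f,im[:,:,::-1]); return im
E
python3 - <<'E'
from h import *
a=save('scene','s0.png');b=save('top','t0.png')
for n in('scene','top'):print(n,vision.camera_info(n))
print(ctrl.get_state())
E
```

```text
scene {'fov_y': 53.10219336555575, 'cx': 254.92107416337853, 'cy': 191.4880463992908, 'dist': array([0.00503909, 0.        , 0.        , 0.        , 0.        ]), 'pose': array([[-0.78660827, -0.32182853,  0.52694765, -0.11876587],
       [-0.61729136,  0.42937749, -0.65923163,  0.81303947],
       [-0.01409992, -0.84383729, -0.53641386,  0.75868657],
       [ 0.        ,  0.        ,  0.        ,  1.        ]])}
top {'fov_y': 43.56362368875372, 'cx': 256.09131162049, 'cy': 184.34335373063115, 'dist': array([-0.06898288,  0.        ,  0.        ,  0.        ,  0.        ]), 'pose': array([[ 0.22205986, -0.86722364,  0.4456597 , -0.29106172],
       [-0.97496168, -0.20302187,  0.09072952, -0.12763885],
       [ 0.01179588, -0.45464852, -0.89059283,  1.74100425],
       [ 0.        ,  0.        ,  0.        ,  1.        ]])}
{'time': 0.1, 'joint_positions': array([ 1.32509825,  0.32174908, -0.07007013,  1.45153024,  0.02260412,
        1.37085653, -0.0568991 ]), 'qd': array([-7.02071374e-04, -3.48782164e-03,  8.59100705e-05, -2.94877503e-03,
        2.62878299e-04,  1.30460665e-03,  1.03427178e-03]), 'joint_torque': array([ 1.39941255e-05, -4.92572308e+01, -4.05539526e-01, -3.13398814e+01,
       -6.40356797e-02,  3.96020373e-02,  4.59296439e-05]), 'position': array([ 0.16678743, -0.62771346,  0.2215821 ]), 'tool_rot': array([ 1.01674151,  1.32246458, -1.01509738]), 'ft_force': array([-0.32768634, -0.52618673,  0.1672517 ]), 'torque': array([-0.01130021,  0.02567633, -0.02680283]), 'grip_width': 0.9955088153597712}
```

View pics/t0.png

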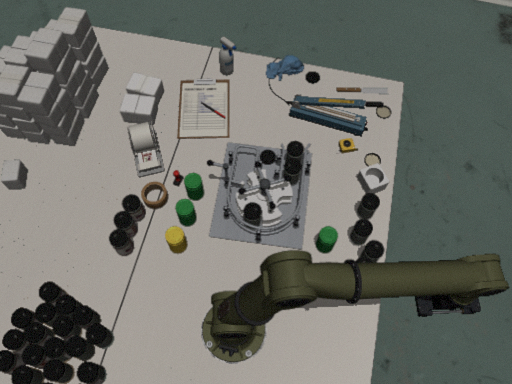

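View pics/s0.png

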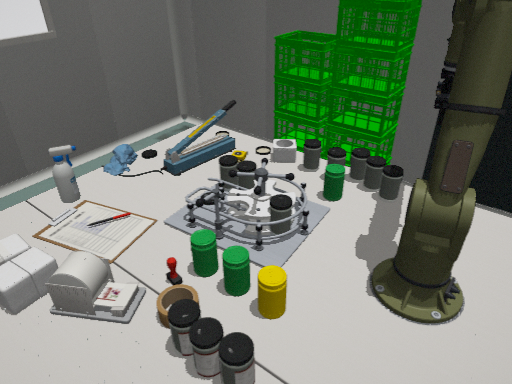

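Top view: the feeder is at about (263,190), its hub at (264,185), the wheel jar at (252,212), the queue jars at (292,172) and (295,150), and the gate knob near (210,162). I'll enlarge both views.

```bash
python3 - <<'E'
import cv2,numpy as np
a=cv2.imread('pics/t0.png')[130:255,195:330]; b=cv2.imread('pics/s0.png')[130:270,150:350]
a=cv2.resize(a,None,fx=4.4,fy=4.4,interpolation=3)
cv2.imwrite('pics/c1.png',a)
b=cv2.resize(b,None,fx=4,fy=4,interpolation=3);cv2.imwrite('pics/c2.png',b)
E
```

```text
(no output)
```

View pics/c1.png

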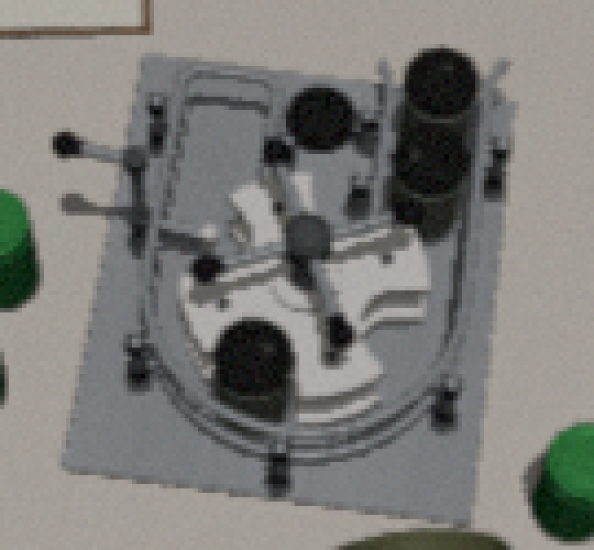

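View pics/c2.png

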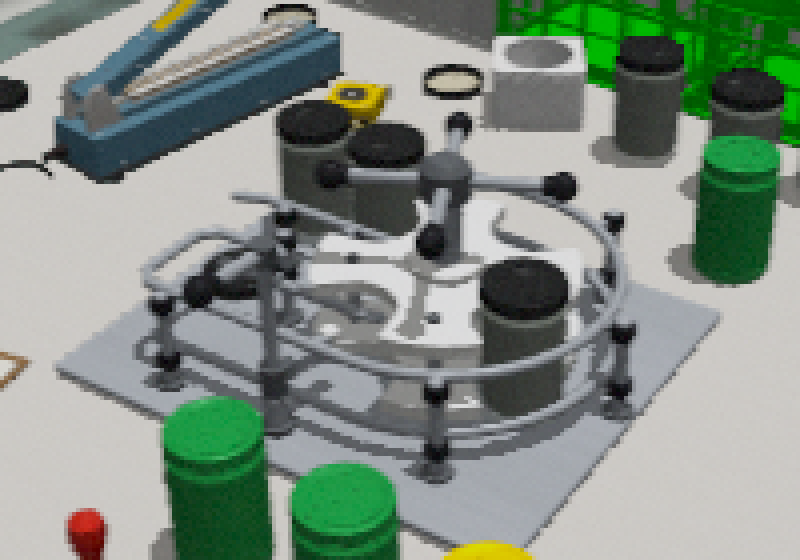

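```bash
python3 - <<'E'
from h import *
c=cam('top')
def m(x,y,z): return px2w(c,(x/4.4+195-.4,y/4.4+130-.4),z)
hub=m(308,233,.19)
print('hub',hub)
B=[m(278,150,.17),m(207,268,.17),m(340,331,.17),m(405,212,.17)]
for b in B:
    d=b-hub; print('ball',b.round(4),np.hypot(*d[:2]),np.degrees(np.arctan2(d[1],d[0])))
mb=np.mean(B,0);print('mean balls',mb)
k=m(67,145,.17);p=m(133,158,.17);print('knob',k,'piv',p,np.linalg.norm(k-p))
D=[m(*q,.012) for q in((145,55),(515,100),(468,522),(62,468))]
D=np.array(D);print(D.round(4),np.linalg.norm(np.roll(D,-1,0)-D,axis=1),D.mean(0))
for q in((67,145),):pass
print('jar',m(253,355,.128),'q1',m(432,155,.128),'q2',m(440,80,.128))
cs=cam('scene')
def s(x,y,z): return px2w(cs,(x/4+150-.4,y/4+130-.4),z)
print('scene hub',s(447,165,.185),'knob',s(200,290,.17),'piv',s(268,250,.17),'balls',[s(*q,.17)[:2].round(3) for q in((332,173),(459,124),(561,186),(431,243))],'jar',s(525,283,.128))
c=vision.camera_info('wrist');print(c)
E
```

```text
hub [0.49923213 0.00189412 0.19      ]
ball [0.5814 0.0456 0.17  ] 0.09305968785815635 27.98444941487523
ball [0.4585 0.0781 0.17  ] 0.08642104520303089 118.14884924014588
ball [ 0.4274 -0.0412  0.17  ] 0.08377809760477498 -149.03830356270177
ball [ 0.5474 -0.0717  0.17  ] 0.08795000757230241 -56.754113708608244
mean balls [0.50367833 0.00269673 0.17      ]
knob [0.5450665 0.222045  0.17     ] piv [0.54560069 0.16399055 0.17      ] 0.05805690893607363
[[ 0.7423  0.2106  0.012 ]
 [ 0.7743 -0.1449  0.012 ]
 [ 0.3475 -0.1778  0.012 ]
 [ 0.3163  0.176   0.012 ]] [0.35699444 0.42801326 0.35515965 0.4274132 ] [0.54508872 0.01598823 0.012     ]
jar [0.40858365 0.02721796 0.128     ] q1 [ 0.63071358 -0.08229532  0.128     ] q2 [ 0.7078794  -0.07484446  0.128     ]
scene hub [0.50132949 0.00431371 0.185     ] knob [0.54762759 0.2234866  0.17      ] piv [0.54513865 0.15780186 0.17      ] balls [array([0.581, 0.046]), array([ 0.551, -0.077]), array([ 0.428, -0.043]), array([0.458, 0.081])] jar [0.40954955 0.03040112 0.128     ]
{'fov_y': 60.818232967433616, 'cx': 253.05984887575403, 'cy': 185.76771468484682, 'dist': array([-0.00404144,  0.        ,  0.        ,  0.        ,  0.        ]), 'pose': array([[ 2.56652582e-01, -9.20468959e-01, -2.94730977e-01,
         2.47200221e-01],
       [-9.66503626e-01, -2.44567026e-01, -7.78313004e-02,
        -6.08146038e-01],
       [-4.40182376e-04,  3.04834162e-01, -9.52405344e-01,
         3.84667460e-01],
       [ 0.00000000e+00,  0.00000000e+00,  0.00000000e+00,
         1.00000000e+00]])}
```

```bash
python3 - <<'E'
from h import *
R=cv2.Rodrigues(np.array(ctrl.get_state()['tool_rot']))[0];print(R.round(3))
T=vision.camera_info('wrist')['pose'];print((R.T@T[:3,:3]).round(3),R.T@(T[:3,3]-ctrl.get_state()['position']))
cs=cam('scene')
for q in((275,150),(400,170),(300,200)):print(px2w(cs,q,0))
E
```

```text
[[-0.001  0.966  0.257]
 [ 0.002  0.257 -0.966]
 [-1.    -0.    -0.002]]
[[-0.001 -0.305  0.952]
 [-0.    -0.952 -0.305]
 [ 1.    -0.001  0.001]] [-0.16309678  0.08272389  0.00146135]
[ 0.76672312 -0.44198293  0.        ]
[ 0.2618877  -0.59231729  0.        ]
[ 0.4638337 -0.1710025  0.       ]
```

servo_tool --commands '[[[-10,0,0,-40,40,-12,0],[-20,0,0,-75,90,-28,0],[-30,0,0,-75,150,-46,0],[-40,0,0,-75,210,-65,0],[-50,0,0,-75,270,-84,0]]]' --newtons 20

```text
time: 0.72
position: [0.4063, -0.4772, 0.2973]
tool_rot: [0.339, 1.544, -0.34]
ft_force: [0.5, -1.3, -0.2]
grip_width: 0.515
```

servo_tool --commands '[[[-8,0,0,0,59,12,0],[-17,0,0,0,118,24,0],[-25.1,0,0,0,177,37,0],[-25.1,0,0,0,236,50,0],[-25.1,0,0,0,295,62,0]]]'

```text
time: 1.35
position: [0.5871, -0.2362, 0.2971]
tool_rot: [0.0, 1.571, -0.001]
ft_force: [0.7, -0.9, -0.3]
grip_width: 0.019
```

servo_tool --commands '[[[0,0,0,0,52,-9,0],[0,0,0,0,104,-18,0],[0,0,0,0,156,-27,0],[0,0,0,0,208,-36,0],[0,0,0,0,260,-45,0]]]'

```text
time: 1.98
position: [0.5407, 0.0239, 0.2972]
tool_rot: [0.0, 1.571, -0.001]
ft_force: [0.8, -0.0, -0.7]
grip_width: 0.008
```

```bash
python3 - <<'E'
from h import *
print(ctrl.get_state()['position'])
c=cam('wrist');save('wrist','w0.png')
print(w2px(c,[[.5025,.003,.19],[.545,.161,.17],[.545,.223,.17]]))
im=cv2.imread('pics/w0.png');cv2.imwrite('pics/w0b.png',cv2.resize(im,None,fx=1.5,fy=1.5,interpolation=3))
E
```

```text
[0.54071362 0.02390611 0.29717282]
[[211.07811761 203.57753568]
 [259.76248334   8.51967115]
 [260.22248287 -85.15705542]]
```

View pics/w0b.png

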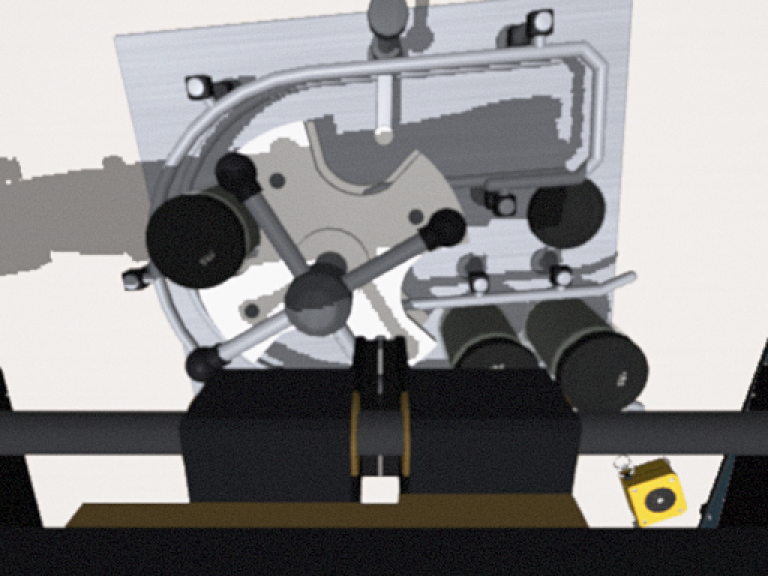

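The wrist view shows the hub at (318,300), balls at (238,173), (446,227) and (205,364), and the gate boss at (388,18), with the gate arm across the lane.

```bash
python3 - <<'E'
from h import *
c=cam('wrist')
f=lambda x,y,z:px2w(c,(x/1.5-.2,y/1.5-.2),z)
h=f(318,303,.187);print(h)
for q in((238,173),(446,227),(205,364)):
    b=f(*q,.17);d=b-h;print(b,np.hypot(*d[:2]),np.degrees(np.arctan2(d[1],d[0])))
print('piv',f(388,15,.175),'gate tip',f(384,137,.068),'corner',f(115,36,.012),f(633,0,.012))
E
```

```text
[0.50118882 0.01331584 0.187     ]
[0.45449288 0.08726566 0.17      ] 0.08745905762885554 122.27054449790754
[0.57740337 0.056617   0.17      ] 0.08765642214014588 29.602999595075474
[ 0.42325605 -0.03669118  0.17      ] 0.09259708099375416 -147.31298487959805
piv [0.54062414 0.16989493 0.175     ] gate tip [0.54013404 0.10584939 0.068     ] corner [0.31563565 0.18307789 0.012     ] [0.74215549 0.21419873 0.012     ]
```

servo_tool --commands '[[[0,0,0,0,60,-13,0],[0,0,0,0,118,-25,0],[0,0,0,10,176,-36,0],[0,0,0,60,176,-36,0],[0,0,0,100,176,-36,0]]]'

```text
time: 2.65
position: [0.5048, 0.1988, 0.1958]
tool_rot: [-0.002, 1.571, 0.001]
ft_force: [-0.3, -0.3, -0.7]
grip_width: 0.001
```

servo_tool --commands '[[[0,0,0,30,0,0,0],[0,0,0,47,0,0,0],[0,0,0,47,0,5,0],[0,0,0,47,0,10,0]]]'

```text
time: 3.15
position: [0.5168, 0.1986, 0.1518]
tool_rot: [0.001, 1.569, -0.0]
ft_force: [0.7, -0.1, 0.9]
grip_width: 0.012
```

servo_tool --commands '[[[0,0,0,0,3,8,0],[0,0,0,0,7.6,17,0],[0,0,0,0,9.5,25,0],[0,0,0,0,9.4,32.6,0],[0,0,0,0,8,41,0]]]'

```text
time: 3.78
position: [0.5567, 0.2068, 0.1504]
tool_rot: [-0.0, 1.571, 0.001]
ft_force: [-1.7, -0.7, 0.1]
grip_width: 0.004
```

servo_tool --commands '[[[0,0,0,0,-3.7,8,0],[0,0,0,0,-9.2,15.4,0],[0,0,0,0,-16,21.7,0],[0,0,0,0,-24.8,26.3,0],[0,0,0,0,-30,28,0]]]'

```text
time: 4.4
position: [0.583, 0.1815, 0.1508]
tool_rot: [0.005, 1.573, 0.009]
ft_force: [-4.4, 15.4, -1.2]
grip_width: 0.009
```

```bash
python3 - <<'E'
from h import *
s=ctrl.get_state();print(s['position'],s['ft_force'],s['torque'])
save('top','t1.png');save('scene','s1.png')
a=cv2.imread('pics/t1.png')[130:230,195:295]; b=cv2.imread('pics/s1.png')[130:250,150:300]
a=cv2.resize(a,(400,400),interpolation=3); b=cv2.resize(b,(500,400),interpolation=3)
cv2.imwrite('pics/m1.png',np.hstack([a[:,:300],b]))
E
```

```text
[0.58301544 0.18153644 0.15077379] [-4.40337241 15.38271959 -1.16717131] [3.1926161  0.83669803 0.04204066]
```

View pics/m1.png

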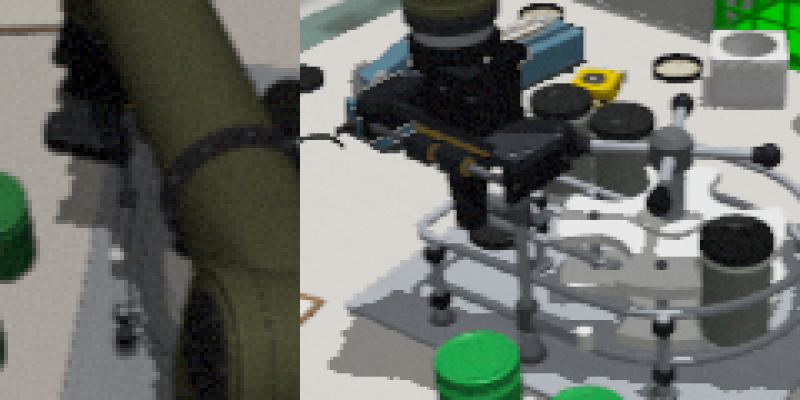

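servo_tool --commands '[[[0,0,0,0,15,0,0],[0,0,0,-60,15,0,0],[0,0,0,-62,-25,-20,0],[0,0,0,-62,-70,-42,0],[0,0,0,-62,-114,-63,0]]]'

```text
time: 5.12
position: [0.5214, 0.0598, 0.2129]
tool_rot: [-0.001, 1.569, -0.002]
ft_force: [0.1, -0.2, 0.4]
grip_width: 0.005
```

```bash
python3 - <<'E'
from h import *
s=ctrl.get_state();print(s['position'],s['ft_force'])
c=cam('wrist');save('wrist','w1.png')
im=cv2.imread('pics/w1.png');cv2.imwrite('pics/w1b.png',cv2.resize(im,None,fx=1.5,fy=1.5,interpolation=3))
E
```

```text
[0.52138228 0.05982235 0.21290895] [ 0.06209863 -0.21562043  0.43880667]
```

View pics/w1b.png

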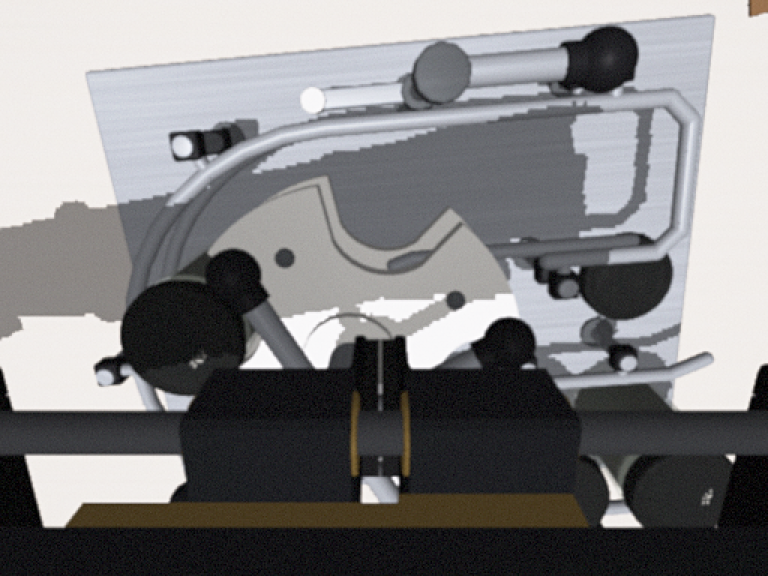

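The gate arm now lies along the outer rail and the lever runs along +x, so the gate is fully open. The finger is between the two arms.

servo_tool --commands '[[[0,0,0,40,0,0,0],[0,0,0,62,0,0,0]]]'

```text
time: 5.42
position: [0.5214, 0.0605, 0.1495]
tool_rot: [0.0, 1.571, -0.004]
ft_force: [0.1, 0.5, 0.5]
grip_width: 0.002
```

```bash
python3 - <<'E'
import numpy as np
C=np.array([502,5]);
for p in range(40,-141,-10):
    a=np.radians(p);u=np.array([np.cos(a),np.sin(a)]);n=np.array([-u[1],u[0]])
    o=6+15*abs(u[1])+9.5*abs(u[0]);q=C+62*u+o*n;print(p,q.round(1))
E
```

```text
40 [534.8  62.4]
30 [544.8  54.8]
20 [553.4  45.1]
10 [559.9  33.5]
0 [564.   20.5]
-10 [566.2  11.9]
-20 [567.1   2.6]
-30 [566.6  -7.2]
-40 [564.2 -17.3]
-50 [559.9 -27.3]
-60 [553.6 -36.8]
-70 [545.1 -45.3]
-80 [534.8 -52.2]
-90 [523. -57.]
-100 [513.3 -60. ]
-110 [502.7 -61.2]
-120 [491.6 -60.6]
-130 [480.2 -57.7]
-140 [469.2 -52.4]
```

servo_tool --commands '[[[0,0,0,0,-3,12,0],[0,0,0,0,-6,24,0],[0,0,0,0,-11,28.5,0],[0,0,0,0,-16,32.5,0],[0,0,0,0,-21.5,36,0]]]'

```text
time: 6.05
position: [0.5575, 0.042, 0.1511]
tool_rot: [0.0, 1.571, 0.002]
ft_force: [-2.2, 4.9, 2.9]
grip_width: 0.003
```

servo_tool --commands '[[[0,0,0,0,-7,3,0],[0,0,0,0,-18,6.5,0],[0,0,0,0,-27.5,9,0],[0,0,0,0,-37,10,0],[0,0,0,0,-46.5,9.5,0]]]'

```text
time: 6.68
position: [0.5667, -0.0044, 0.1502]
tool_rot: [0.001, 1.571, 0.002]
ft_force: [-0.8, 7.6, -0.1]
grip_width: 0.005
```

servo_tool --commands '[[[0,0,0,0,-10.3,-2.3,0],[0,0,0,0,-20.3,-6.5,0],[0,0,0,0,-29.8,-13,0],[0,0,0,0,-38.3,-21.5,0],[0,0,0,0,-45,-31.7,0]]]'

```text
time: 7.3
position: [0.537, -0.0511, 0.1511]
tool_rot: [0.001, 1.566, -0.0]
ft_force: [4.0, 3.5, 0.7]
grip_width: 0.006
```

```bash
python3 - <<'E'
from h import *
s=ctrl.get_state();print(s['position'],s['ft_force'])
save('wrist','w2.png');save('scene','s2.png')
im=cv2.imread('pics/w2.png')[:270];b=cv2.imread('pics/s2.png')[130:270,150:350]
cv2.imwrite('pics/m2.png',np.vstack([cv2.resize(im,(600,316)),cv2.resize(b[:95],(600,284),interpolation=3)]))
E
```

```text
[ 0.53697669 -0.0511024   0.15109758] [4.03676986 3.54300108 0.71164896]
```

View pics/m2.png

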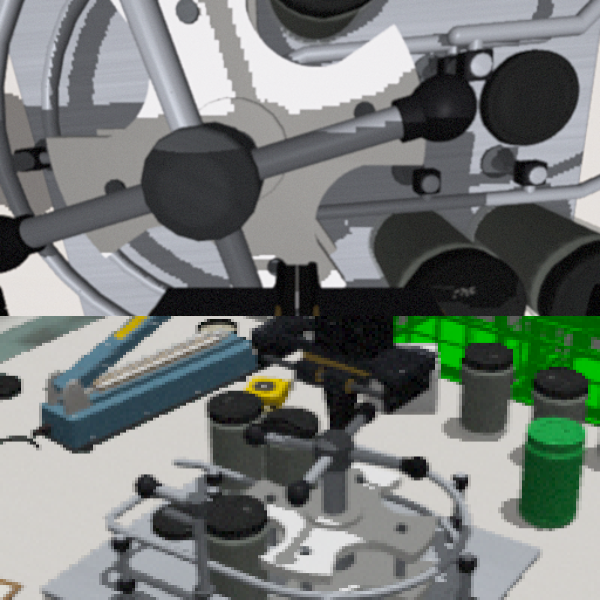

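servo_tool --commands '[[[0,0,0,0,-5,-11.8,0],[0,0,0,0,-8,-21.5,0],[0,0,0,0,-8.8,-26.8,0],[0,0,0,0,-9.2,-32,0],[0,0,0,0,-9,-38,0]]]'

```text
time: 8.02
position: [0.4997, -0.0606, 0.1515]
tool_rot: [-0.0, 1.565, -0.002]
ft_force: [4.3, 0.5, 1.2]
grip_width: 0.003
```

```bash
python3 - <<'E'
from h import *
s=ctrl.get_state();print(s['position'],s['ft_force'])
save('top','t3.png');save('wrist','w3.png');save('scene','s3.png')
im=cv2.imread('pics/w3.png')[:270];b=cv2.imread('pics/s3.png')[130:250,150:350]
cv2.imwrite('pics/m3.png',np.vstack([cv2.resize(im,(500,264)),cv2.resize(b[20:],(660,330),interpolation=3)[:,:500]]))
E
```

```text
[ 0.4997017  -0.06060609  0.15154884] [4.31206504 0.52047747 1.2345915 ]
```

View pics/m3.png

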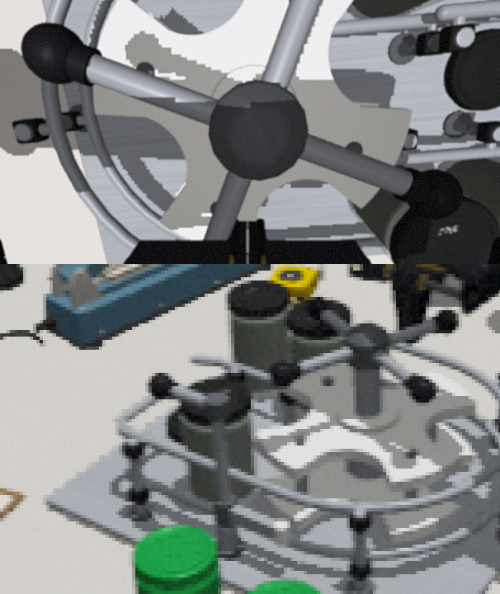

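```bash
cat >> h.py <<'E'
def arm(c,a,b,s):
    A,B=[px2w(c,(q[0]/s,q[1]/s),.17)[:2] for q in(a,b)];d=B-A
    return (A+B)/2,np.hypot(*d),np.degrees(np.arctan2(d[1],d[0]))
E
python3 - <<'E'
from h import *
c=cam('wrist');print(arm(c,(52,52),(435,195),.9766))
ct=cam('scene');S=3.3
f=lambda x,y,z:px2w(ct,(x/S+150,(y-264)/S+150),z)
print('scene balls',[f(*q,.17) for q in((446,321),(423,388),(285,373))],'jar',f(217,395,.128),'gknob',f(160,386,.17))
P=np.array([f(*q,.17) for q in((446,321),(423,388),(285,373))])
for p in P: d=p[:2]-[.502,.004];print(np.hypot(*d),np.degrees(np.arctan2(d[1],d[0])))
E
```

```text
(array([5.01597885e-01, 2.96389759e-04]), np.float64(0.18390674108012617), np.float64(-20.463257893695452))
scene balls [array([ 0.47113465, -0.08012336,  0.17      ]), array([0.41862132, 0.03249842, 0.17      ]), array([0.53237231, 0.08580782, 0.17      ])] jar [0.6040528  0.10245506 0.128     ] gknob [0.60668583 0.16912215 0.17      ]
0.08960697314520476 -110.14838335574244
0.08811448982832575 161.12982816534645
0.08726394816010852 69.63184401891475
```

servo_tool --commands '[[[0,0,0,0,0.3,-4,0],[0,0,0,0,0.8,-8,0],[0,0,0,0,1.5,-11,0],[0,0,0,0,2.4,-14,0],[0,0,0,0,2.4,-14,0]]]'

```text
time: 8.8
position: [0.4822, -0.0573, 0.1501]
tool_rot: [-0.0, 1.573, -0.0]
ft_force: [0.6, -0.6, 0.9]
grip_width: 0.003
```

```bash
python3 - <<'E'
from h import *
s=ctrl.get_state();print(s['position'],s['ft_force'])
c=cam('wrist')
im=save('wrist','w4.png')
cv2.imwrite('pics/m4.png',cv2.resize(im[:270,:,::-1],None,fx=1.5,fy=1.5,interpolation=3))
E
```

```text
[ 0.48217075 -0.05732203  0.15012893] [ 0.59680533 -0.55117947  0.94432044]
```

View pics/m4.png

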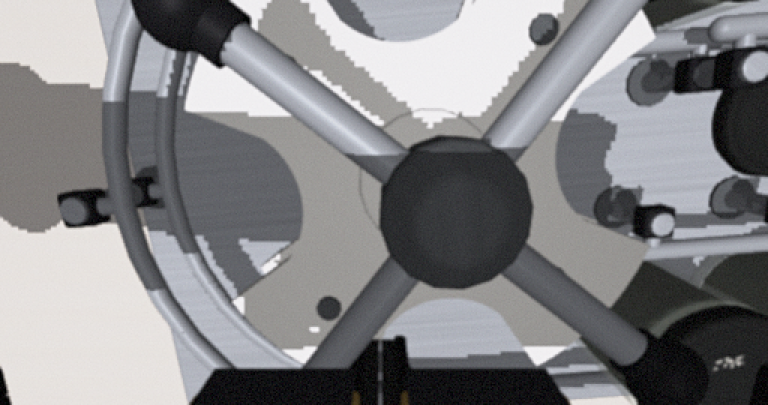

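```bash
python3 - <<'E'
from h import *
c=cam('wrist')
print(arm(c,(192,8),(672,370),1.5))
for a,b in(((243,52),(378,158)),((515,258),(628,346)),((628,8),(507,148)),((398,270),(333,352))):print(arm(c,a,b,1.5))
# rail of infeed (top height?), rail px (650,250)-(768,237)
for z in(.095,.045):
  A=px2w(c,(650/1.5,252/1.5),z);B=px2w(c,(766/1.5,240/1.5),z);d=B-A;print(np.degrees(np.arctan2(d[1],d[0])))
E
```

```text
(array([0.50448055, 0.00053242]), np.float64(0.17868410495348272), np.float64(-36.16834716960601))
(array([0.46282015, 0.02889547]), np.float64(0.045422107550768635), np.float64(-37.46665732082867))
(array([ 0.54156585, -0.02897763]), np.float64(0.04849069185413665), np.float64(-37.070030084458985))
(array([0.53167017, 0.03549949]), np.float64(0.0455889960545717), np.float64(-129.16060952878937))
(array([ 0.47657436, -0.03195013]), np.float64(0.034447949414330936), np.float64(-126.79392408488852))
6.215302453775289
6.215302453775287
```

servo_tool --commands '[[[0,0,0,0,1.2,-1.5,0],[0,0,0,0,2.3,-3.0,0],[0,0,0,0,2.3,-3.0,0],[0,0,0,0,-6,8,0],[0,0,0,-60,-6,8,0]]]'

```text
time: 9.48
position: [0.4887, -0.0639, 0.2071]
tool_rot: [0.004, 1.58, 0.002]
ft_force: [2.2, -2.0, 1.5]
grip_width: 0.008
```

servo_tool --commands '[[[0,0,0,-40,-10,10,0],[0,0,0,-90,-20,30,0],[0,0,0,-130,-20,30,0],[0,0,0,-130,-20,30,0]]]'

```text
time: 9.98
position: [0.5234, -0.0834, 0.3436]
tool_rot: [0.0, 1.566, -0.0]
ft_force: [0.8, 0.1, -0.7]
grip_width: 0.002
```

```bash
python3 - <<'E'
from h import *
s=ctrl.get_state();print(s['position'],s['ft_force'])
c=cam('wrist');np.save('w5T.npy',c[2])
im=save('wrist','w5.png');save('top','t5.png');save('scene','s5.png')
cv2.imwrite('pics/m5.png',cv2.resize(im[:260,:,::-1],None,fx=1.5,fy=1.5,interpolation=3))
E
```

```text
[ 0.52337699 -0.08340681  0.34358784] [ 0.84550359  0.05611213 -0.72573631]
```

View pics/m5.png

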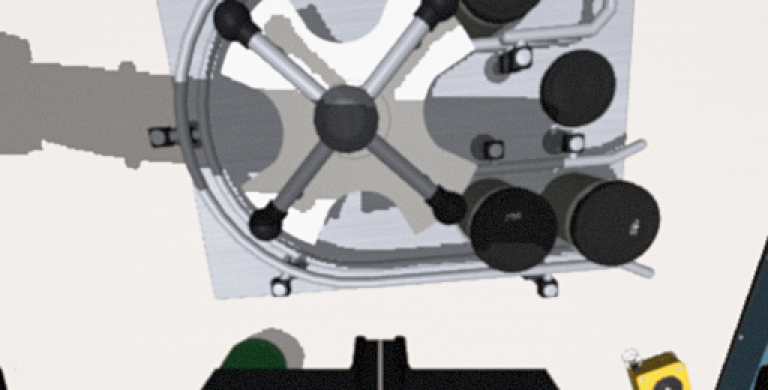

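```bash
python3 - <<'E'
from h import *
c=cam('wrist')
print(arm(c,(236,21),(449,206),1.5),arm(c,(267,222),(437,8),1.5))
im=cv2.imread('pics/w5.png')
f=lambda q,z:px2w(c,q,z)[:2]
# deck edges: bright/saturation transition. scan columns for bottom edge, rows for left edge
b=im.astype(float); sat=b[:,:,0]-b[:,:,2]  # deck bluish, table warm
sat=cv2.GaussianBlur(sat,(5,5),0)
def fit(P,vert=False):
    W=np.array([f(p,.012) for p in P]);
    for _ in range(4):
        vx,vy,x,y=cv2.fitLine(W.astype(np.float32),cv2.DIST_HUBER,0,.001,.001).ravel()
        r=abs((W[:,0]-x)*vy-(W[:,1]-y)*vx);W=W[r<max(.002,2*np.median(r))]
    return np.degrees(np.arctan2(vy,vx)),len(W),r.max()
th=8
bot=[(u,np.where(sat[:205,u]>th)[0].max()) for u in list(range(155,180))+list(range(205,350))+list(range(375,395)) if (sat[150:205,u]>th).any()]
left=[(np.where(sat[v,90:200]>th)[0].min()+90,v) for v in list(range(5,70))+list(range(110,185)) if (sat[v,90:200]>th).any()]
print('bottom',bot[::25],fit(bot));print('left',left[::20],fit(left))
cs=cam('top')
E
```

```text
(array([0.49932739, 0.00094006]), np.float64(0.1759848241591317), np.float64(-40.053157037169605)) (array([ 0.49828722, -0.001087  ]), np.float64(0.1725622111248333), np.float64(49.477494257628344))
bottom [(155, np.int64(197)), (205, np.int64(193)), (230, np.int64(191)), (255, np.int64(189)), (280, np.int64(187)), (305, np.int64(185)), (330, np.int64(183)), (380, np.int64(179))] (np.float32(4.7380013), 189, np.float64(0.0015390904795686876))
left [(np.int64(106), 5), (np.int64(110), 25), (np.int64(114), 45), (np.int64(133), 112), (np.int64(131), 132), (np.int64(135), 152), (np.int64(139), 172)] (np.float32(-85.20323), 111, np.float64(0.0016338491749471958))
```

Both handle arms measure 49.7° on average against a target of 45° plus the deck yaw of 4.75°, so the wheel is square. Next is closing the gate.

servo_tool --commands '[[[0,0,0,0,55,16,0],[0,0,0,0,110,32,0],[0,0,0,20,163,48,0],[0,0,0,60,211,63,0],[0,0,0,110,211,63,0]]]'

```text
time: 10.75
position: [0.5835, 0.1338, 0.2286]
tool_rot: [-0.004, 1.571, 0.009]
ft_force: [-0.2, -0.9, 0.0]
grip_width: 0.008
```

servo_tool --commands '[[[0,0,0,50,0,0,0],[0,0,0,84,0,0,0],[0,0,0,84,0,0,0]]]'

```text
time: 11.12
position: [0.5812, 0.1268, 0.1424]
tool_rot: [-0.001, 1.579, -0.001]
ft_force: [0.3, 0.6, 0.6]
grip_width: 0.006
```

```bash
python3 - <<'E'
import numpy as np
C=np.array([544,161]);
for p in range(5,106,10):
    a=np.radians(p);u=np.array([np.cos(a),np.sin(a)]);n=np.array([u[1],-u[0]])
    o=6+15*abs(u[1])+9.5*abs(u[0]);q=C+42*u+o*n;print(p,q.round(1))
E
```

```text
5 [587.3 148. ]
15 [589.5 153.5]
25 [590.9 159.8]
35 [591.2 166.8]
45 [590.2 174.2]
55 [587.5 181.8]
65 [583.1 189.1]
75 [577.  195.6]
85 [569.3 200.9]
95 [562.  204.7]
105 [555.3 207.5]
```

servo_tool --commands '[[[0,0,0,-8,10,4,0],[0,0,0,-8,20,5,0],[0,0,0,-8,30,8,0],[0,0,0,-8,39,8,0],[0,0,0,-8,46,7,0]]]'

```text
time: 11.75
position: [0.5913, 0.1744, 0.1546]
tool_rot: [-0.0, 1.571, -0.0]
ft_force: [0.5, -1.8, 0.3]
grip_width: 0.005
```

servo_tool --commands '[[[0,0,0,0,8,-2.5,0],[0,0,0,0,15,-7,0],[0,0,0,0,21.5,-13,0],[0,0,0,0,27,-21,0],[0,0,0,0,29,-25,0]]]'

```text
time: 12.38
position: [0.5655, 0.2028, 0.1545]
tool_rot: [-0.001, 1.571, -0.001]
ft_force: [0.5, -3.4, 0.9]
grip_width: 0.002
```

servo_tool --commands '[[[0,0,0,0,0.5,-2,0],[0,0,0,0,1,-4,0],[0,0,0,0,1.5,-6,0],[0,0,0,0,2,-8,0],[0,0,0,0,2,-9,0]]]'

```text
time: 13.0
position: [0.5573, 0.205, 0.1546]
tool_rot: [0.0, 1.57, 0.0]
ft_force: [1.9, -1.7, -1.2]
grip_width: 0.005
```

servo_tool --commands '[[[0,0,0,0,0,-2,0],[0,0,0,0,0,-4,0],[0,0,0,0,0,-6,0],[0,0,0,0,0,-6,0]]]'

```text
time: 13.5
position: [0.5565, 0.2049, 0.1553]
tool_rot: [0.004, 1.56, 0.001]
ft_force: [15.5, 0.9, -6.3]
grip_width: 0.001
```

servo_tool --commands '[[[0,0,0,0,0,10,0],[0,0,0,0,0,22,0],[0,0,0,-60,0,22,0],[0,0,0,-120,-10,22,0],[0,0,0,-170,-50,22,0]]]'

```text
time: 14.12
position: [0.5725, 0.1591, 0.3258]
tool_rot: [-0.003, 1.571, 0.007]
ft_force: [-0.1, -0.2, 1.0]
grip_width: 0.008
```

servo_tool --commands '[[[0,0,0,-20,-60,0,0],[0,0,0,-40,-120,0,0],[0,0,0,-50,-170,0,0],[0,0,0,-50,-190,0,0],[0,0,0,-50,-190,0,0]]]'

```text
time: 14.75
position: [0.5732, -0.0351, 0.3726]
tool_rot: [0.003, 1.572, -0.001]
ft_force: [-0.0, 0.9, -0.9]
grip_width: 0.004
```

```bash
python3 - <<'E'
from h import *
s=ctrl.get_state();print(s['position'],s['ft_force'])
im=save('wrist','w6.png');save('top','t6.png');b=save('scene','s6.png')
a=cv2.resize(im[:255,:,::-1],(640,319),interpolation=3);b=cv2.resize(b[135:235,150:350,::-1],(560,280),interpolation=3)
cv2.imwrite('pics/m6.png',np.vstack([a,np.pad(b,((0,0),(0,80),(0,0)))]))
E
```

```text
[ 0.57323107 -0.03506052  0.37261244] [-0.01461085  0.93549048 -0.92208377]
```

View pics/m6.png

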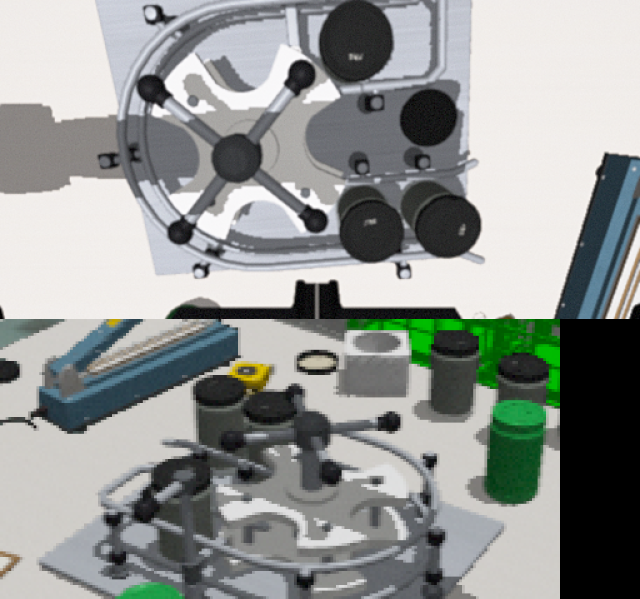

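The jar stands past the shut gate, with its lid at (357,40) and the gate arm at (293,30). The wheel still looks square and the queue is in place. I'll check the numbers once, then hand in.

```bash
python3 - <<'E'
from h import *
from bench import close_job
c=cam('wrist')
a=arm(c,(151,89),(315,220),1.25);b=arm(c,(180,232),(300,74),1.25);print(a,b)
O=(a[0]+b[0])/2;y=np.radians(4.75)
R=np.array([[np.cos(y),np.sin(y)],[-np.sin(y),np.cos(y)]])
for n,q,z in(('jar',(357,40),.128),('q1',(371,224),.128),('q2',(448,219),.128)):print(n,R@(px2w(c,(q[0]/1.25,q[1]/1.25),z)[:2]-O))
print(close_job())
E
```

```text
(array([0.5010469 , 0.00332933]), np.float64(0.18041125062267047), np.float64(-39.51049907799176)) (array([0.50070693, 0.00333701]), np.float64(0.180027079800137), np.float64(50.69359147381008))
jar [0.11546591 0.09214241]
q1 [ 0.12140724 -0.08386453]
q2 [ 0.20123988 -0.0847392 ]
the job is handed in; nothing more can be done
None
```

The jar is served and the job is handed in. I pushed the gate lever round to its open stop, turned the wheel about 160° clockwise on one handle arm, then pushed the lever back to its shut stop.

- **Gate:** the reaction reached about 15 N at each end, which I read as the stops. In the last picture the gate arm lies across the lane behind the jar.
- **Jar:** measured at x = 115, y = 92 mm in the feeder's frame, inside the 97 to 160 mm band.
- **Wheel:** the handle arms measured 49.7° on the closer look and 50.6° on the last look, against about 49.75° for square. It is therefore within about 1°.
- **Waiting jars:** the first is at x = 121 mm, as at the start. Its y read −84 mm, against about −96 mm at the start. The second jar also reads about −85 mm, while the lane's centre line is at −95 mm. I put this down to the wrist camera, which had read up to about 9 mm off the other two cameras in y earlier. I did not check it further.
- **Time and contact:** it took about 15 s, and the highest force I read was about 16 N. The arm finished clear, touching nothing.

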